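# Clip the glazed tile down and hold the spray stencil over it

### The arm

A 6-joint arm with a two-finger parallel gripper is mounted at the origin on the work surface. World frame = base frame: x ahead of the robot, y to its left, z up, the work surface at z = 0. Lengths are in m, angles in rad, forces in N, time in s.
With the tool pointing down it reaches from about 0.35 to 0.975 m from the base axis. Payload 4.9 kg.
Tool frame: the origin (TCP) lies on the centre line of the jaws, within the pads' length; the fingertips stand 8 mm ahead of it and the grasp point (between the pads) lies 11 mm behind it; z points along the fingers, y is the line along which they close (so a half turn about z gives the same grasp; the last joint's range is limited). The gripper opens to 85 mm and grips with 20 to 120 N. Pads are 22 mm wide; open, the fingers measure 114 mm over their backs; the gripper's body (76 mm by 85 mm) begins 54 mm behind the grasp point. The pads swing forward as they close: fully open they stand 13 mm farther back than shut.
Start: joints at [-1.443, 0.053, 1.613, -0, 1.476, -0.119], TCP at [0.153, -0.606, 0.239] pointing down, gripper open.
Joint ranges: [-3.01, 3.01], [-1.01, 2.22], [0.06, 2.58], [-1.02, 4.17], [0.09, 2.62], [-3.14, 3.14]. Speed limits (rad/s): [2.57, 2.57, 3.14, 3.14, 3.14, 3.14].

### API

Orientations are given as a rotation vector (axis times angle).
In Python, from station import ctrl gives the robot as it stands.
- The arm moves only by the shell command python3 -m jog 'ROWS' [FORCE]. ROWS is rows parted by semicolons, their numbers by spaces, 1 to 20 of them, each of 7 numbers: the finger opening in m, then dx, dy, dz in m, then a rotation vector rx, ry, rz in rad; each row is the pose to reach, as a shift and turn from the pose commanded when the command began, along the tool's axes at that moment; what a row does not reach only later rows make up. A row lasts 1/12 s, in which the tool goes at most 0.0417 m and 0.125 rad, less where a joint would pass 70% of its speed; a pose out of reach is approached as far as the arm can. The fingers move at their own pace and stop on an object; FORCE is the grip in N (left out, the last holds). Time passes only in rows, so rows that do not move let the fingers close. It prints the time, the measured TCP pose, the force, the opening and the grip force at its end.
- ctrl.get_obs(): the state, without advancing time (a new reading comes with each control period).
- ctrl.get_image(name): name is "scene" or "side" or "wrist"; returns the picture (384x512x3 uint8, red, green, blue); there is no depth.
- ctrl.camera_params(name): a dict with "fx", "fy", "cx", "cy" (pixels), "k1" (the pictures are not rectified: a ray, as slopes to the right and down, at radius r is drawn at 1 + k1 r^2 times it, then the intrinsics apply), "T" (4x4, takes a point from camera to world coordinates); the wrist camera has in their place "tool_from_camera" (4x4, takes a point from camera to tool coordinates, whose origin is the TCP and whose axes are the flange's). Camera axes: x right, y down, z forward; pixel columns grow to the right and rows downward; lengths in m; the calibration is good to about 2 mm. A picture is of the moment at which its call begins: read the wrist's pose just before it. camera_params takes no time and is no camera call.
- ctrl.finish_job(): hands the job in; it is judged then, once.
Trained networks look in the newest picture that a camera, given by its name, has taken for a name from the list of things; names that differ only in an ending like _2 or _b are one class to them, and where a whole thing is asked for, a point or a joint stands for the part that bears it (a point fixed in the world has none). Each returns a list of dicts, best first, with "p" (0 to 1); they miss things now and then, are a little off and sometimes report something else, mostly with a low value. They report only what shows in the picture. A call takes as long as a camera call. They do not tell look-alikes from the thing itself.
- ctrl.find_in(camera, thing): "extent" ([left, top, right, bottom] in pixels, round what is visible of it).
- ctrl.cut_out(camera, thing): "mask" (384x512 bool, what is visible of it) and "extent" ([left, top, right, bottom] in pixels, round what is visible of it).
- ctrl.tip_of(camera, thing): "xy" ([column, row] in pixels: a listed point, or the origin of a listed thing).
The state is a dict: "t": time; "q": joint angles; "dq": joint speeds; "effort": joint torques, N m; "tool_pos": TCP position; "tool_rot": TCP orientation; "contact_force": force on the tool from outside, world axes, zero at the start; "wrist_torque": the same for the moment, N m; "opening": finger opening in m; "grip_force": force on a finger pad.
Only numpy, scipy, OpenCV 4.12 (cv2) and the standard library are available. Lean on these libraries where they do the work, as an engineer would, in place of code of your own. Each camera call takes 0.05 s, during which the arm holds its last target. There are 200 camera calls.

### The job

Ready the wet-glazed tile for spraying: first press both hinged clips of its jig down until they snap shut. Then lift the metal stencil by its wooden handle, carry it over the rack of standing tiles, and finish holding it still, level, centred and square over the tile about one centimetre above the glaze, keeping it in the gripper when the program ends. Neither stencil nor fingers may ever touch the wet tile, the stencil must not touch the jig or the rack, and the other ware must be left undisturbed.

Things in the scene. Friction and masses are not known exactly. Their poses are not given: they have to be found in the camera images.
- jig: Fixed plywood jig, base 256 (x) x 116 (y) x 12 mm, left or right of the rack. Origin: centre of its underside on the table; x along its length and the tile's, z up. The tile sits in its middle. At each end (x = -114, +114 mm, z = 24 mm) a clip is hinged about an axis along y, between two steel cheeks (12 x 8 mm, at y = +-22 mm, up to z = 35 mm).
- tile: Pale wet-glazed tile 140 x 100 x 8 mm, fast in the jig, its long side along the jig's x. Origin: centre of its underside, 12 mm above the table. Nothing may touch it (the clips rest on its bare ends, which is meant).
- tile_top (a point): Centre of the tile's upper face, 20 mm above the table; axes as the jig's.
- clip_near (a joint): Angle (rad) of the clip at the jig's -x end: 0 = shut, level; starts open between 0.5 and 0.84. It swings freely and stays where left until a sprung ball catch at about 0.3 rad, which resists with up to about 12 N at the pressing point; pressed below about 0.08 rad it snaps down by itself and is held shut, so press it right down. Rigid stop at 0.
- clip_far (a joint): The same for the clip at the jig's +x end.
- clip_near_press (a point): Pressing point on the upper face of the clip (flat steel, 30 mm wide, 8 thick, reaching 54 mm from hinge to tip, tip towards the tile), 28 mm from the hinge, moves with it. Shut: at x = -86, y = 0, z = 28 mm in the jig's frame, tip lying 10 mm over the tile's end. Closed fingertips pushed straight down at that x, y take the open clip all the way.
- clip_far_press (a point): The same for the far clip; when shut at x = +86, y = 0, z = 28 mm in the jig's frame. Beside each clip at x = +-78, y = +29 mm stands its small steel catch post, up to z = 28 mm.
- stencil: Loose spray stencil, 0.11 to 0.2 kg: aluminium plate 96 (x) x 76 (y) x 3 mm with windows, flat on the table across the rack from the jig. Origin: centre of its underside; x along its long side. Bridge handle: wooden bar 96 mm along x, 12 wide, from 38 to 50 mm above the underside, on posts at x = +-41 mm. Half a turn looks the same. Fits between the shut clips (tips 120 mm apart).
- rack: Fixed wooden rack, 215 (x) x 80 (y) mm, of standing biscuit tiles, 110 mm high, in the middle between jig and stencil. Origin: centre of its underside.
- vase: Loose vase, 76 mm across, 135 mm high; origin at the centre of its underside. Bystander.
- cup: Loose cup, 66 mm across, 75 mm high, at the robot's end of the rack; origin at the centre of its underside. Bystander.
- bowl: Loose bowl, 120 mm across, 55 mm high; origin at the centre of its underside. Bystander.
- jar: Loose jar, 64 mm across, 85 mm high; origin at the centre of its underside. Bystander.
- mould: Loose plaster mould block 90 x 120 x 50 mm; origin at the centre of its underside. Bystander.
- mug: Loose mug with a handle, 76 mm across, 85 mm high; origin at the centre of its underside. Bystander.
There are look-alikes about, which are no part of the job. Leave any blue or pink look-alike of the stencil alone.

How it is judged:
By the outcome, as a careful person would: the job done as asked, in the order asked, and still so for the second after the job is handed in, while the arm keeps its last pose, push and grip.
It also fails if it takes over 64 s, if anything falls off the work surface, if the arm or the gripper's body presses on something with over 40 N, if the wrist force passes 120 N, or if a joint passes its speed limit or range.

## Working session

There is one attempt and no reset: what is moved stays moved. The work goes in short steps, Python scripts to look and compute and a shell command to move; the robot and the scene stay as the last step left them, time stands still between calls to the robot, and variables do not carry over. Pictures are saved under pics/ and viewed, at most 10 in all, crops included, and the job is handed in when it is done.

```bash
ls; mkdir -p pics
python3 - <<'E'
from station import ctrl
import cv2,numpy as np
o=ctrl.get_obs();print(o['t'],o['tool_pos'],o['tool_rot'],o['opening'])
a=ctrl.get_image("scene");b=ctrl.get_image("side")
cv2.imwrite('pics/scene.png',a[:,:,::-1]);cv2.imwrite('pics/side.png',b[:,:,::-1])
for c in("scene","side"):
  p=ctrl.camera_params(c);print(c,{k:(np.round(v,4).tolist()) for k,v in p.items()})
  for n in("jig","tile","stencil","rack","clip_near","clip_far"):
    print(n,[(round(r['p'],2),np.round(r['extent']).tolist()) for r in ctrl.find_in(c,n)][:4])
E
```

```text
pics
0.0 [ 0.15258988 -0.60544383  0.23803663] [-3.11560527e+00 -3.86354978e-01  1.36860324e-06] 0.08537700044236567
scene {'fx': 372.3741, 'fy': 372.3741, 'cx': 257.5395, 'cy': 195.4248, 'k1': -0.0043, 'T': [[0.5804, 0.5394, -0.6101, 1.3101], [0.8142, -0.3686, 0.4486, -0.5355], [0.0171, -0.7571, -0.6531, 0.8527], [0.0, 0.0, 0.0, 1.0]]}
jig [(0.66, [271.0, 150.0, 333.0, 200.0]), (0.65, [178.0, 209.0, 212.0, 245.0])]
tile [(0.6, [278.0, 159.0, 321.0, 186.0])]
stencil [(0.93, [181.0, 210.0, 211.0, 245.0]), (0.84, [180.0, 178.0, 204.0, 206.0]), (0.7, [116.0, 178.0, 149.0, 207.0])]
rack [(0.58, [233.0, 174.0, 290.0, 238.0]), (0.57, [297.0, 215.0, 322.0, 257.0]), (0.27, [278.0, 160.0, 310.0, 183.0])]
clip_near []
clip_far [(0.55, [306.0, 172.0, 318.0, 194.0])]
side {'fx': 410.7754, 'fy': 410.7754, 'cx': 256.8826, 'cy': 190.9028, 'k1': 0.0158, 'T': [[-0.7991, -0.4149, 0.435, -0.0794], [-0.6009, 0.5305, -0.5979, 0.8676], [0.0174, -0.7392, -0.6733, 1.0158], [0.0, 0.0, 0.0, 1.0]]}
jig [(0.82, [187.0, 215.0, 263.0, 280.0])]
tile [(0.81, [198.0, 222.0, 248.0, 265.0])]
stencil [(0.8, [300.0, 177.0, 332.0, 204.0]), (0.68, [169.0, 173.0, 191.0, 206.0]), (0.62, [277.0, 156.0, 304.0, 179.0])]
rack [(0.87, [218.0, 157.0, 278.0, 212.0]), (0.17, [231.0, 130.0, 262.0, 162.0])]
clip_near [(0.73, [234.0, 247.0, 251.0, 266.0])]
clip_far [(0.45, [198.0, 215.0, 210.0, 224.0])]
```

View pics/scene.png

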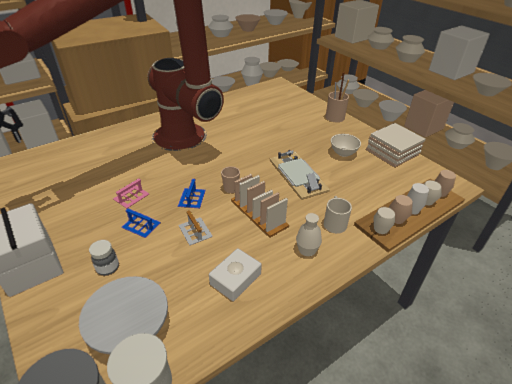

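View pics/side.png

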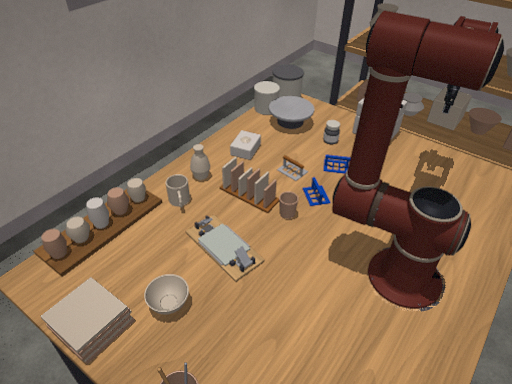

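Candidates for the stencil, in scene pixels: the silver plate with a wooden bar at (195,230), blue ones at (192,194) and (141,222), and a pink one at (131,193). In the side picture the silver one is at (291,168). I choose the silver one with the wooden handle. The jig is at (299,173) in the scene picture and (225,247) in the side picture, across the rack from the stencil.

```bash
cat > h.py <<'E'
import numpy as np,cv2
from station import ctrl
from scipy.spatial.transform import Rotation as R
def cam(n):
    p=ctrl.camera_params(n)
    if n=="wrist":
        o=ctrl.get_obs();T=np.eye(4);T[:3,:3]=R.from_rotvec(o['tool_rot']).as_matrix();T[:3,3]=o['tool_pos']
        p=dict(p);p['T']=T@np.array(p['tool_from_camera'])
    return p
def proj(p,X):
    T=np.linalg.inv(p['T']);c=np.atleast_2d(X)@T[:3,:3].T+T[:3,3];s=c[:,:2]/c[:,2:]
    s=s*(1+p['k1']*(s**2).sum(1,keepdims=True));return s*[p['fx'],p['fy']]+[p['cx'],p['cy']]
def ray(p,px):
    d=(np.array(px,float)-[p['cx'],p['cy']])/[p['fx'],p['fy']];s=d.copy()
    for _ in range(8): s=d/(1+p['k1']*(s@s))
    T=np.array(p['T']);return T[:3,3],T[:3,:3]@np.r_[s,1]
def onz(p,px,z):
    o,d=ray(p,px);return o+d*(z-o[2])/d[2]
def tri(rs):
    A=0;b=0
    for o,d in rs:
        d=d/np.linalg.norm(d);M=np.eye(3)-np.outer(d,d);A=A+M;b=b+M@o
    X=np.linalg.solve(A,b);return X,max(np.linalg.norm(np.cross(X-o,d/np.linalg.norm(d))) for o,d in rs)
E
python3 - <<'E'
from h import *
ps,pd=cam("scene"),cam("side")
ctrl.get_image("scene");ctrl.get_image("side")
for n in("tile_top","jig","clip_near_press","clip_far_press","rack","stencil","vase","cup","bowl","mug","jar","mould"):
    A=ctrl.tip_of("scene",n);B=ctrl.tip_of("side",n)
    out=[(e,i,j,X) for i,a in enumerate(A[:4]) for j,b in enumerate(B[:4]) for X,e in [tri([ray(ps,a['xy']),ray(pd,b['xy'])])]]
    print(n,[(round(a['p'],2),np.round(a['xy']).tolist()) for a in A[:4]],[(round(a['p'],2),np.round(a['xy']).tolist()) for a in B[:4]])
    for e,i,j,X in sorted(out,key=lambda t:t[0])[:4]:
        if e<.02:print('   ',i,j,np.round(X,3),round(e,4))
import cv2
s=cv2.imread('pics/scene.png')[140:260,110:350];d=cv2.imread('pics/side.png')[140:290,180:360]
f=lambda i:cv2.resize(i,(400*i.shape[1]//240,400*i.shape[0]//240),interpolation=2)
s=cv2.resize(s,(600,300),interpolation=2);d=cv2.resize(d,(360,300),interpolation=2)
d=np.pad(d,((0,0),(0,240),(0,0)));cv2.imwrite('pics/crop1.png',np.vstack([s,d]))
E
```

```text
tile_top [(0.81, [299.0, 167.0]), (0.54, [230.0, 186.0])] []
jig [(0.66, [300.0, 173.0]), (0.61, [262.0, 214.0])] [(0.56, [220.0, 244.0])]
    0 0 [0.51  0.249 0.011] 0.0004
clip_near_press [(0.44, [285.0, 151.0]), (0.18, [233.0, 189.0])] [(0.52, [238.0, 254.0])]
    0 0 [0.415 0.259 0.049] 0.0096
clip_far_press [(0.52, [310.0, 178.0])] [(0.52, [200.0, 218.0])]
    0 0 [0.599 0.224 0.053] 0.0111
rack [(0.78, [261.0, 214.0])] [(0.96, [246.0, 196.0]), (0.54, [239.0, 254.0])]
    0 0 [ 0.593  0.007 -0.004] 0.0002
stencil [(0.89, [194.0, 232.0]), (0.77, [143.0, 224.0]), (0.7, [129.0, 197.0]), (0.55, [192.0, 197.0])] [(0.92, [313.0, 198.0]), (0.59, [291.0, 174.0]), (0.57, [338.0, 166.0]), (0.5, [331.0, 140.0])]
    0 1 [ 0.538 -0.209 -0.01 ] 0.004
    3 0 [ 0.394 -0.139 -0.003] 0.0049
    1 2 [ 0.415 -0.339  0.002] 0.0088
    2 3 [ 0.444 -0.344  0.126] 0.0174
vase [(0.69, [310.0, 247.0])] [(0.66, [200.0, 174.0])]
    0 0 [0.8   0.033 0.008] 0.0043
cup [(0.66, [233.0, 186.0]), (0.63, [104.0, 267.0])] [(0.93, [286.0, 212.0])]
    0 0 [0.428 0.    0.011] 0.0033
bowl [(0.56, [345.0, 152.0])] [(0.92, [170.0, 303.0])]
    0 0 [0.492 0.495 0.004] 0.0069
mug [(0.68, [336.0, 225.0])] [(0.6, [178.0, 201.0]), (0.41, [168.0, 306.0])]
    0 0 [ 0.771  0.179 -0.006] 0.0023
    0 1 [ 0.621  0.399 -0.258] 0.0095
jar [(0.89, [104.0, 265.0])] [(0.62, [329.0, 142.0])]
    0 0 [ 0.52  -0.484 -0.004] 0.0081
mould [(0.66, [236.0, 278.0])] [(0.86, [245.0, 150.0])]
    0 0 [ 0.766 -0.205  0.   ] 0.0016
```

View pics/crop1.png

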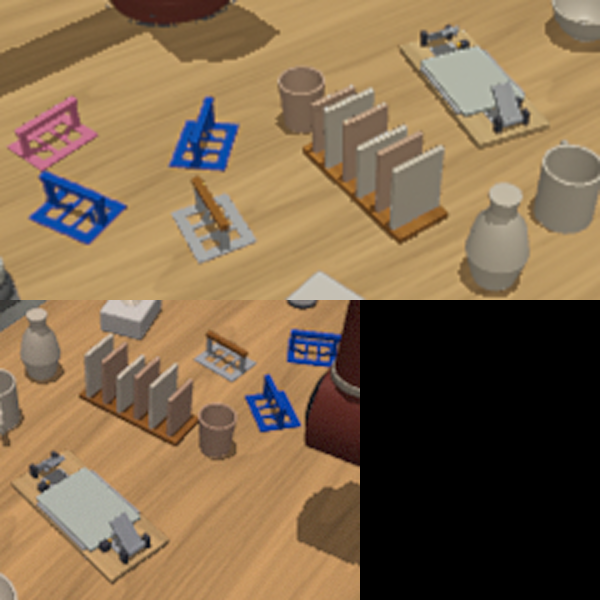

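```bash
cat >> h.py <<'E'
def rel(pos,yaw):
    """rows numbers from the present pose to pos, tool down with tool x at yaw (world), y-symmetric half turn nearest"""
    o=ctrl.get_obs();A=R.from_rotvec(o['tool_rot']);best=None
    for k in(0,np.pi,-np.pi):
        B=R.from_euler('z',yaw+k)*R.from_euler('x',np.pi);r=(A.inv()*B).as_rotvec()
        if best is None or np.linalg.norm(r)<np.linalg.norm(best): best=r
    d=A.inv().apply(np.array(pos)-o['tool_pos']);print('rel',np.round(d,4),np.round(best,4),'rows',round(max(np.linalg.norm(d)/.0417,np.linalg.norm(best)/.125),1),'q',np.round(o['q'],2))
E
python3 - <<'E'
from h import *
p=ctrl.camera_params("wrist");print({k:np.round(v,3).tolist() for k,v in p.items()})
rel([.50,-.2,.36],0.245)
E
```

```text
{'fx': 273.044, 'fy': 273.044, 'cx': 253.696, 'cy': 190.868, 'k1': -0.012, 'tool_from_camera': [[0.0, -0.944, -0.329, 0.085], [1.0, 0.0, 0.0, 0.001], [-0.0, -0.329, 0.944, -0.134], [0.0, 0.0, 0.0, 1.0]]}
rel [ 0.436  -0.3089 -0.1207] [ 0.     -0.      0.0018] rows 13.1 q [-1.44  0.05  1.61  0.    1.48 -0.12]
```

```bash
python3 -m jog '0.0 0.47 -0.3 -0.07 0 0 0;0.0 0.51 -0.294 -0.06 0 0 0;0.0 0.51 -0.294 -0.06 0 0 0;0.0 0.51 -0.294 -0.06 0 0 0;0.0 0.51 -0.294 -0.06 0 0 0;0.0 0.51 -0.294 -0.06 0 0 0;0.0 0.51 -0.294 -0.06 0 0 0;0.0 0.51 -0.294 -0.06 0 0 0;0.0 0.51 -0.294 -0.06 0 0 0;0.0 0.51 -0.294 -0.06 0 0 0;0.0 0.51 -0.294 -0.06 0 0 0;0.0 0.51 -0.294 -0.06 0 0 0;0.0 0.51 -0.294 -0.06 0 0 0;0.0 0.51 -0.294 -0.06 0 0 0;0.0 0.51 -0.294 -0.06 0 0 0;0.0 0.51 -0.294 -0.06 0 0 0;0.0 0.51 -0.294 -0.06 0 0 0'
python3 - <<'E'
from h import *
p=cam("wrist");im=ctrl.get_image("wrist");cv2.imwrite('pics/w1.png',im[:,:,::-1]);np.save('w1T.npy',p['T'])
print(ctrl.get_obs()['tool_pos'])
for r in ctrl.cut_out("wrist","stencil")[:3]:
    print(r['p'],np.round(r['extent']))
for r in ctrl.tip_of("wrist","stencil")[:3]: print(r['p'],np.round(r['xy']),onz(p,r['xy'],0.))
for r in ctrl.tip_of("wrist","rack")[:3]: print('rack',r['p'],np.round(r['xy']),onz(p,r['xy'],0.))
E
```

```text
t: 3.42
tool_pos: [0.5752, -0.1964, 0.2991]
tool_rot: [3.117, 0.388, -0.001]
contact_force: [0.4, -0.2, -0.2]
opening: 0.0004
grip_force: 0.0
[ 0.5747138  -0.1970856   0.29898053]
0.97 [170. 214. 230. 272.]
0.96 [228. 139. 292. 212.]
0.88 [287. 229. 333. 280.]
0.83 [261. 178.] [ 0.53508136 -0.2194577   0.        ]
0.72 [311. 253.] [ 0.41967741 -0.34486049  0.        ]
0.69 [205. 244.] [ 0.38985446 -0.15296377  0.        ]
rack 0.59 [132. 116.] [ 0.58270875 -0.00193246  0.        ]
```

View pics/w1.png

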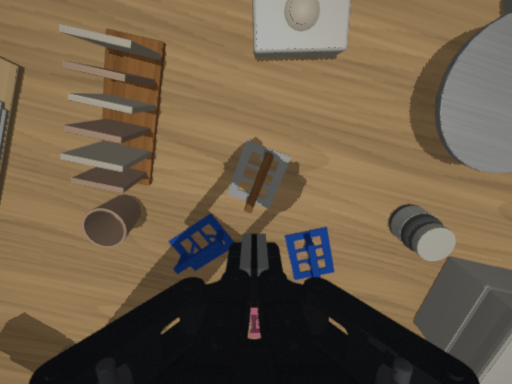

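The silver stencil is at (261,176), with its wooden handle running from (249,210) to (268,153). The blue ones are at (203,243) and (310,253), and the rack is at (135,110). Now over to the jig.

```bash
python3 - <<'E'
from h import *
rel([.585,.235,.30],-.2)
E
python3 -m jog '0 0.1 -0.4 0 0 0 0.4;0 0.11 -0.42 0 0 0 0.44;0 0.11 -0.42 0 0 0 0.44;0 0.11 -0.42 0 0 0 0.44;0 0.11 -0.42 0 0 0 0.44;0 0.11 -0.42 0 0 0 0.44;0 0.11 -0.42 0 0 0 0.44;0 0.11 -0.42 0 0 0 0.44;0 0.11 -0.42 0 0 0 0.44;0 0.11 -0.42 0 0 0 0.44;0 0.11 -0.42 0 0 0 0.44;0 0.11 -0.42 0 0 0 0.44;0 0.11 -0.42 0 0 0 0.44;0 0.11 -0.42 0 0 0 0.44'
python3 - <<'E'
from h import *
o=ctrl.get_obs();p=cam("wrist");im=ctrl.get_image("wrist");cv2.imwrite('pics/w2.png',im[:,:,::-1]);np.save('w2T.npy',p['T'])
print(o['tool_pos'],np.abs(o['dq']).max())
for n,z in(("tile_top",.02),("jig",0),("clip_near_press",.045),("clip_far_press",.045)):
  for r in ctrl.tip_of("wrist",n)[:3]: print(n,round(r['p'],2),np.round(r['xy']),onz(p,r['xy'],z))
r=ctrl.cut_out("wrist","tile")[0];m=r['mask'].astype(np.uint8);print(r['p'],m.sum(),r['extent']);np.save('tile.npy',m)
r=ctrl.cut_out("wrist","jig")[0];m=r['mask'].astype(np.uint8);print(r['p'],m.sum(),r['extent']);np.save('jig.npy',m)
E
```

```text
rel [ 0.115  -0.4172 -0.0009] [1.000e-04 4.000e-04 4.445e-01] rows 10.4 q [-0.45 -0.02  1.58 -0.    1.57  0.87]
t: 4.78
tool_pos: [0.5796, 0.2363, 0.2992]
tool_rot: [3.126, -0.305, -0.0]
contact_force: [0.5, -0.3, -0.3]
opening: -0.0003
grip_force: 0.0
[0.57963502 0.23625481 0.29922995] 0.015365640092512914
tile_top 0.61 [260. 205.] [0.49588543 0.24059168 0.02      ]
jig 0.67 [259. 199.] [0.49911042 0.24121563 0.        ]
clip_far_press 0.78 [256. 146.] [0.59663627 0.22814235 0.045     ]
0.9 4657 [227.4, 158.3, 288.7, 238.8]
0.64 8797 [223.7, 118.5, 295.5, 263.4]
```

View pics/w2.png

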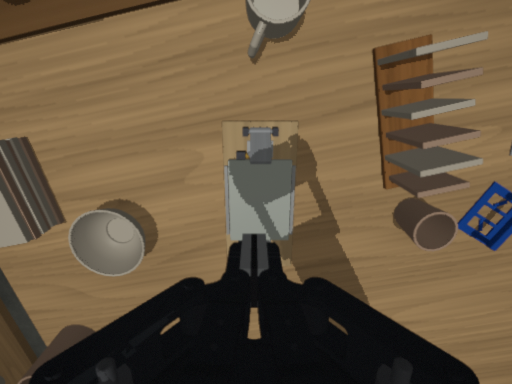

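```bash
cat >> h.py <<'E'
from scipy.optimize import differential_evolution
def edgefit(im,p,segs,x0,box=(.015,.015,.12),sig=1.2):
    """segs: list of 3D segments in the object's frame; returns x,y,yaw maximising the gradient normal to their projections"""
    g=cv2.GaussianBlur(im,(0,0),sig).astype(float)
    gx=np.gradient(g,axis=1);gy=np.gradient(g,axis=0);t=np.linspace(.03,.97,60)[:,None]
    def f(v):
        c,s=np.cos(v[2]),np.sin(v[2]);M=np.array([[c,-s,0],[s,c,0],[0,0,1]]);tot=0
        for a,b in segs:
            u=proj(p,((1-t)*np.array(a)+t*np.array(b))@M.T+[v[0],v[1],0]);d=u[-1]-u[0];n=np.array([-d[1],d[0]])/np.linalg.norm(d)
            m=u.astype(np.float32);mx,my=m[:,:1],m[:,1:]
            G=n[0]*cv2.remap(gx,mx,my,1)+n[1]*cv2.remap(gy,mx,my,1)
            tot+=np.abs(G).reshape(len(t),-1).sum(1).clip(0,60).mean()*np.linalg.norm(d)
        return -tot
    r=differential_evolution(f,[(a-b,a+b) for a,b in zip(x0,box)],seed=1,tol=1e-8,popsize=20)
    return r.x,r.fun
JIG=[((-.05,.058,.012),(.128,.058,.012)),((-.05,-.058,.012),(.128,-.058,.012)),((.128,-.058,.012),(.128,.058,.012))]
TILE=[((-.06,.05,.02),(.07,.05,.02)),((-.06,-.05,.02),(.07,-.05,.02)),((.07,-.05,.02),(.07,-.016,.02)),((.07,.05,.02),(.07,.036,.02))]
E
python3 - <<'E'
from h import *
p=cam("wrist");p['T']=np.load('w2T.npy');im=cv2.imread('pics/w2.png')
for s in(JIG,TILE,JIG+TILE):print(edgefit(im,p,s,[.505,.243,-.2]))
for n,T in(("scene",None),("side",None)):
    q=cam(n);i2=cv2.imread(f'pics/{n}.png')
    full=lambda L,W,z:[((-L,-W,z),(L,-W,z)),((-L,W,z),(L,W,z)),((L,-W,z),(L,W,z)),((-L,-W,z),(-L,W,z))]
    print(n,edgefit(i2,q,full(.128,.058,.012),[.505,.243,-.2]))
P=cam("wrist");P['T']=np.load('w1T.npy');im=cv2.imread('pics/w1.png')
f=lambda L,W,z:[((-L,-W,z),(L,-W,z)),((-L,W,z),(L,W,z)),((L,-W,z),(L,W,z)),((-L,-W,z),(-L,W,z))]
a=onz(P,[249,210],.05);b=onz(P,[268,153],.05);c=(a+b)/2;y=np.arctan2(*(b-a)[1::-1]);print('handle',c,y,np.linalg.norm(b-a))
for s in (f(.048,.038,.003),f(.048,.006,.05),f(.048,.038,.003)+f(.048,.006,.05)): print('st',edgefit(im,P,s,[c[0],c[1],y],(.02,.02,.2)))
E
```

```text
(array([ 0.49297104,  0.24232755, -0.20823743]), np.float64(-3798.805810864891))
(array([ 0.50238939,  0.24004189, -0.22374001]), np.float64(-2437.100843329779))
(array([ 0.49928268,  0.24072529, -0.20702637]), np.float64(-6144.822998300394))
scene (array([ 0.49389309,  0.24825053, -0.19682798]), np.float64(-4117.837705289534))
side (array([ 0.50149   ,  0.24057281, -0.20088975]), np.float64(-5081.794337750614))
handle [ 0.54208062 -0.2126423   0.05      ] -0.05495520284049939 0.09201553217732059
st (array([ 0.53951281, -0.21327655, -0.10942565]), np.float64(-3483.4009981978757))
st (array([ 0.54258608, -0.21264862, -0.11349144]), np.float64(-4085.001547537069))
st (array([ 0.54011513, -0.2126353 , -0.11270238]), np.float64(-7368.31441653728))
```

```bash
python3 -m jog '0 0.09 0 -0.02 0 0 0;0 0.09 0 -0.02 0 0 0;0 0.09 0 -0.02 0 0 0;0 0.09 0 -0.02 0 0 0;0 0.09 0 -0.02 0 0 0'
python3 - <<'E'
from h import *
p=cam("wrist");im=ctrl.get_image("wrist");cv2.imwrite('pics/w3.png',im[:,:,::-1]);np.save('w3T.npy',p['T'])
for n,z in(("tile_top",.02),("jig",0),("clip_near_press",.045),("clip_far_press",.045)):
  for r in ctrl.tip_of("wrist",n)[:2]: print(n,round(r['p'],2),np.round(r['xy']),onz(p,r['xy'],z))
im=cv2.imread('pics/w3.png')
f=lambda L,W,z:[((-L,-W,z),(L,-W,z)),((-L,W,z),(L,W,z)),((L,-W,z),(L,W,z)),((-L,-W,z),(-L,W,z))]
T=TILE+[((-.07,-.05,.02),(-.07,-.016,.02)),((-.07,.05,.02),(-.07,.036,.02))]
for s in(f(.128,.058,.012),T,f(.128,.058,.012)+T):
  v,e=edgefit(im,p,s,[.499,.241,-.2]);print(v,e)
c,s=np.cos(v[2]),np.sin(v[2]);M=np.array([[c,-s,0],[s,c,0],[0,0,1]])
big=cv2.resize(im,None,fx=4,fy=4,interpolation=1)
for a,b in f(.128,.058,.012)+T:
  u=proj(p,np.array([a,b])@M.T+[v[0],v[1],0])*4+2
  cv2.line(big,tuple(u[0].astype(int).tolist()),tuple(u[1].astype(int).tolist()),(0,0,255),1)
o=(proj(p,[v[0],v[1],.02])[0]*4).astype(int);cv2.imwrite('pics/w3c.png',big[max(o[1]-300,0):o[1]+300,o[0]-300:o[0]+300])
rel([v[0]+.086*c,v[1]+.086*s,.10],v[2])
E
```

```text
t: 5.55
tool_pos: [0.6678, 0.2202, 0.319]
tool_rot: [-3.127, 0.304, 0.001]
contact_force: [-0.5, 1.2, 0.0]
opening: -0.0001
grip_force: 0.0
tile_top 0.89 [260. 246.] [0.49709517 0.23998862 0.02      ]
jig 0.7 [259. 242.] [0.49490624 0.24353366 0.        ]
clip_far_press 0.73 [257. 196.] [0.60133546 0.22692247 0.045     ]
[ 0.50025371  0.24266343 -0.22635108] -4280.418189873558
[ 0.50370706  0.24734612 -0.26615777] -3777.20989942937
[ 0.5003693   0.24287743 -0.23148885] -6895.478016296034
rel [-0.0816  0.0137  0.2195] [-0.0001  0.      0.0392] rows 5.6 q [0.21 0.2  1.32 0.   1.62 1.98]
```

View pics/w3c.png

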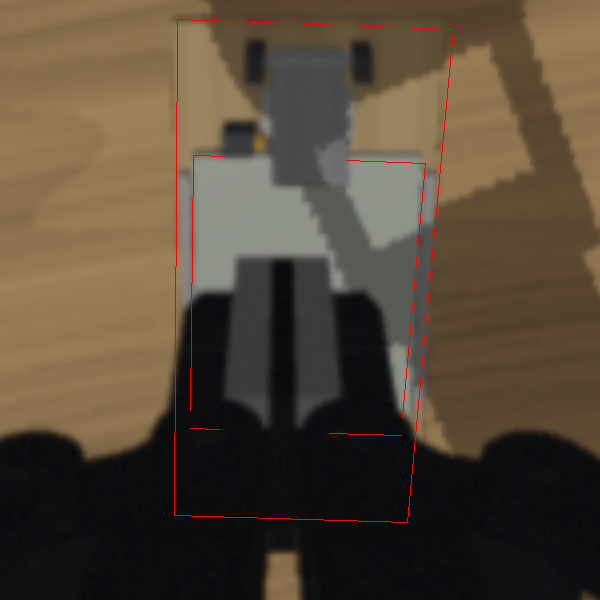

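The far clip stands open at crop (310,115), with its catch post at (240,138). The near clip is hidden by the fingers, and the fit in this view is pulled off by the finger edges, so I keep (0.500, 0.241, -0.205) for pressing and will refine it later.

```bash
python3 -m jog '0 -0.083 0.013 0.16 0 0 0;0 -0.083 0.013 0.225 0 0 0;0 -0.083 0.013 0.225 0 0 0;0 -0.083 0.013 0.225 0 0 0;0 -0.083 0.013 0.225 0 0 0;0 -0.083 0.013 0.225 0 0 0;0 -0.083 0.013 0.235 0 0 0;0 -0.083 0.013 0.245 0 0 0;0 -0.083 0.013 0.253 0 0 0;0 -0.083 0.013 0.261 0 0 0;0 -0.083 0.013 0.268 0 0 0;0 -0.083 0.013 0.274 0 0 0;0 -0.083 0.013 0.279 0 0 0;0 -0.083 0.013 0.282 0 0 0'
```

```text
t: 6.97
tool_pos: [0.5848, 0.224, 0.0382]
tool_rot: [-3.126, 0.303, -0.002]
contact_force: [-1.1, 0.5, 0.5]
opening: -0.0003
grip_force: 0.6
```

```bash
python3 -m jog '0 0 0 0.001 0 0 0;0 0 0 0.002 0 0 0;0 0 0 0.003 0 0 0;0 0 0 0.003 0 0 0'; python3 -m jog '0 0 0 0.001 0 0 0;0 0 0 0.001 0 0 0'
```

```text
t: 7.3
tool_pos: [0.5843, 0.2237, 0.0359]
tool_rot: [3.127, -0.303, 0.0]
contact_force: [-3.9, -1.3, 7.6]
opening: 0.0
grip_force: 3.8
t: 7.47
tool_pos: [0.5843, 0.2237, 0.0358]
tool_rot: [3.127, -0.303, -0.0]
contact_force: [-5.9, -1.5, 13.0]
opening: -0.0
grip_force: 6.1
```

```bash
python3 -m jog '0 0 0 0.0015 0 0 0;0 0 0 0.0015 0 0 0;0 0 0 -0.05 0 0 0;0 0 0 -0.09 0 0 0;0 -0.10 0 -0.18 0 0 0;0 -0.117 0 -0.225 0 0 0;0 -0.117 0 -0.225 0 0 0;0 -0.117 0 -0.225 0 0 0;0 -0.117 0 -0.225 0 0 0;0 -0.117 0 -0.225 0 0 0;0 -0.117 0 -0.225 0 0 0;0 -0.117 0 -0.225 0 0 0;0 -0.117 0 -0.225 0 0 0'
cat > fitjig.py <<'E'
import sys
from h import *
n=sys.argv[1]
p=cam("wrist");im=ctrl.get_image("wrist");cv2.imwrite(f'pics/{n}.png',im[:,:,::-1]);np.save(n+'T.npy',p['T'])
im=cv2.imread(f'pics/{n}.png')
f=lambda L,W,z:[((-L,-W,z),(L,-W,z)),((-L,W,z),(L,W,z)),((L,-W,z),(L,W,z)),((-L,-W,z),(-L,W,z))]
T=TILE+[((-.07,-.05,.02),(-.07,-.016,.02)),((-.07,.05,.02),(-.07,.036,.02))]
for s in(f(.128,.058,.012),T,f(.128,.058,.012)+T):
  v,e=edgefit(im,p,s,[.499,.241,-.2]);print(v,e)
c,s=np.cos(v[2]),np.sin(v[2]);M=np.array([[c,-s,0],[s,c,0],[0,0,1]])
big=cv2.resize(im,None,fx=3,fy=3,interpolation=1)
for a,b in f(.128,.058,.012)+T:
  u=proj(p,np.array([a,b])@M.T+[v[0],v[1],0])*3+1
  cv2.line(big,tuple(u[0].astype(int).tolist()),tuple(u[1].astype(int).tolist()),(0,0,255),1)
o=(proj(p,[v[0],v[1],.02])[0]*3).astype(int);cv2.imwrite(f'pics/{n}c.png',big[max(o[1]-300,0):o[1]+300,max(o[0]-350,0):o[0]+350])
rel([v[0]-.086*c,v[1]-.086*s,.10],v[2])
E
python3 fitjig.py w4
```

```text
t: 8.55
tool_pos: [0.4688, 0.2456, 0.2559]
tool_rot: [3.125, -0.304, -0.005]
contact_force: [0.1, 0.6, -0.4]
opening: -0.0002
grip_force: 0.0
[ 0.50075293  0.24149209 -0.17976167] -6767.396588276972
[ 0.50049461  0.23961632 -0.19363239] -4168.365178671634
[ 0.50052255  0.24004885 -0.19640328] -10447.941749352909
rel [-0.0534 -0.0012  0.156 ] [0.0021 0.0033 0.0024] rows 4.0 q [ 0.34 -0.19  1.81 -0.    1.52  2.11]
```

View pics/w4c.png

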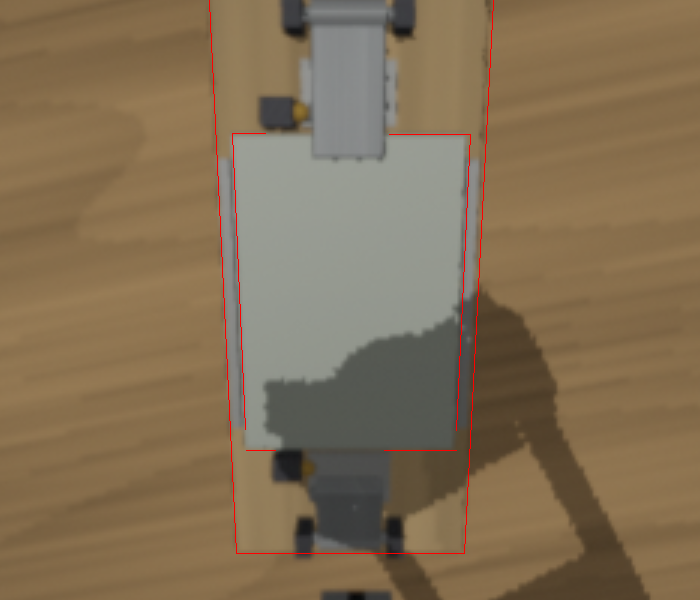

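The fit matches: jig at (0.5005, 0.240), yaw -0.195. The far clip lies flat and shut at crop (348,90); the near clip is still open at (345,510). Next I press the near one.

```bash
python3 -m jog '0 -0.0534 -0.001 0.1 0 0 0;0 -0.0534 -0.001 0.16 0 0 0;0 -0.0534 -0.001 0.16 0 0 0;0 -0.0534 -0.001 0.16 0 0 0;0 -0.0534 -0.001 0.165 0 0 0;0 -0.0534 -0.001 0.175 0 0 0;0 -0.0534 -0.001 0.185 0 0 0;0 -0.0534 -0.001 0.193 0 0 0;0 -0.0534 -0.001 0.2 0 0 0;0 -0.0534 -0.001 0.206 0 0 0;0 -0.0534 -0.001 0.211 0 0 0;0 -0.0534 -0.001 0.216 0 0 0;0 -0.0534 -0.001 0.219 0 0 0;0 -0.0534 -0.001 0.22 0 0 0;0 -0.0534 -0.001 0.22 0 0 0'
```

```text
t: 9.85
tool_pos: [0.4165, 0.2573, 0.038]
tool_rot: [3.127, -0.303, -0.001]
contact_force: [0.1, -0.2, 0.3]
opening: 0.0002
grip_force: 0.0
```

```bash
python3 -m jog '0 0 0 0.002 0 0 0;0 0 0 0.003 0 0 0;0 0 0 0.004 0 0 0;0 0 0 0.005 0 0 0;0 0 0 0.005 0 0 0'
```

```text
t: 10.27
tool_pos: [0.4169, 0.2576, 0.0356]
tool_rot: [3.126, -0.302, -0.003]
contact_force: [-7.6, -4.1, 17.5]
opening: 0.0001
grip_force: 8.6
```

```bash
python3 -m jog '0 0 0 -0.04 0 0 0;0 0 0 -0.08 0 0 0;0 0 0 -0.12 0 0 0;0 0 0 -0.16 0 0 0;0 0.03 0.03 -0.2 0 0 0;0 0.161 0.44 -0.204 0 0 -0.083;0 0.161 0.44 -0.204 0 0 -0.083;0 0.161 0.44 -0.204 0 0 -0.083;0 0.161 0.44 -0.204 0 0 -0.083;0 0.161 0.44 -0.204 0 0 -0.083;0 0.161 0.44 -0.204 0 0 -0.083;0 0.161 0.44 -0.204 0 0 -0.083;0 0.161 0.44 -0.204 0 0 -0.083;0 0.161 0.44 -0.204 0 0 -0.083;0 0.161 0.44 -0.204 0 0 -0.083;0 0.161 0.44 -0.204 0 0 -0.083;0 0.161 0.44 -0.204 0 0 -0.083;0 0.161 0.44 -0.204 0 0 -0.083;0 0.161 0.44 -0.204 0 0 -0.083;0 0.161 0.44 -0.204 0 0 -0.083'
cat > fitst.py <<'E'
from h import *
print(ctrl.get_obs()['tool_pos'])
p=cam("wrist");im=ctrl.get_image("wrist");cv2.imwrite('pics/w5.png',im[:,:,::-1])
im=cv2.imread('pics/w5.png')
f=lambda L,W,z:[((-L,-W,z),(L,-W,z)),((-L,W,z),(L,W,z)),((L,-W,z),(L,W,z)),((-L,-W,z),(-L,W,z))]
A=f(.048,.038,.003);B=f(.048,.006,.05)
for s in(A,B,A+B):
  v,e=edgefit(im,p,s,[.541,-.213,-.11]);print(v,e)
c,s=np.cos(v[2]),np.sin(v[2]);M=np.array([[c,-s,0],[s,c,0],[0,0,1]])
big=cv2.resize(im,None,fx=4,fy=4,interpolation=1)
for a,b in A+B:
  u=proj(p,np.array([a,b])@M.T+[v[0],v[1],0])*4+2
  cv2.line(big,tuple(u[0].astype(int).tolist()),tuple(u[1].astype(int).tolist()),(0,0,255),1)
o=(proj(p,[v[0],v[1],.02])[0]*4).astype(int);cv2.imwrite('pics/w5c.png',big[max(o[1]-300,0):o[1]+300,max(o[0]-350,0):o[0]+350])
rel([v[0],v[1],.033],v[2])
E
python3 fitst.py
```

```text
t: 11.93
tool_pos: [0.4902, -0.2041, 0.237]
tool_rot: [-3.136, 0.171, 0.001]
contact_force: [-0.1, -0.1, -1.3]
opening: -0.0002
grip_force: 0.0
[ 0.4902167  -0.20406027  0.23699686]
[ 0.53948463 -0.2133021  -0.10816234] -5519.247324238411
[ 0.53987272 -0.21327232 -0.11147848] -6173.511052812908
[ 0.5398684  -0.21327169 -0.11145524] -11640.172733961183
rel [0.0504 0.0039 0.2041] [-0.0004  0.0002  0.003 ] rows 5.0 q [-0.53 -0.17  1.83  0.    1.48  1.14]
```

View pics/w5c.png

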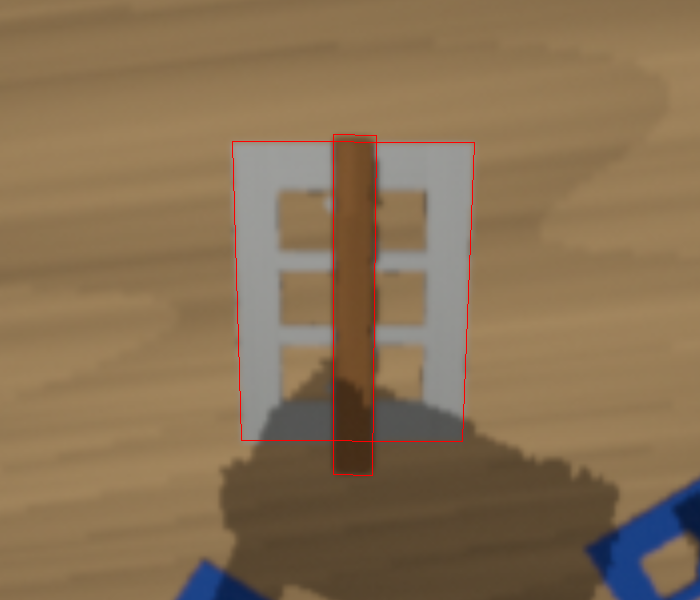

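The silver stencil with its wooden bar fits the overlay exactly (bar centre at crop (354,305)). The blue ones only show at the bottom corners. Grasping now.

```bash
python3 -m jog '0.06 0.0504 0.0039 0.05 0 0 0.003;0.06 0.0504 0.0039 0.1 0 0 0.003;0.06 0.0504 0.0039 0.1 0 0 0.003;0.06 0.0504 0.0039 0.12 0 0 0.003;0.06 0.0504 0.0039 0.15 0 0 0.003;0.06 0.0504 0.0039 0.18 0 0 0.003;0.06 0.0504 0.0039 0.2 0 0 0.003;0.06 0.0504 0.0039 0.204 0 0 0.003;0.06 0.0504 0.0039 0.204 0 0 0.003' 80
python3 -m jog '0.0 0 0 0 0 0 0;0 0 0 0 0 0 0;0 0 0 0 0 0 0;0 0 0 0 0 0 0;0 0 0 0 0 0 0;0 0 0 0 0 0 0;0 0 0 0 0 0 0' 80
```

```text
t: 12.73
tool_pos: [0.5388, -0.213, 0.0316]
tool_rot: [-3.135, 0.175, 0.005]
contact_force: [-1.0, 0.6, -0.6]
opening: 0.0601
grip_force: 0.0
t: 13.32
tool_pos: [0.5413, -0.2153, 0.0354]
tool_rot: [3.136, -0.178, 0.004]
contact_force: [-1.8, 2.0, 6.3]
opening: 0.0101
grip_force: 79.0
```

```bash
python3 -m jog '0 0 0 -0.005 0 0 0;0 0 0 -0.015 0 0 0;0 0 0 -0.03 0 0 0;0 0 0 -0.05 0 0 0;0 0 0 -0.07 0 0 0;0 0 0 -0.09 0 0 0;0 0 0 -0.11 0 0 0;0 0 0 -0.13 0 0 0;0 0 0 -0.15 0 0 0;0 0 0 -0.17 0 0 0;0 0 0 -0.19 0 0 0;0 0 0 -0.2 0 0 0;0 0 0 -0.2 0 0 0;0 0 0 -0.2 0 0 0'
python3 - <<'E'
from h import *
for n in("scene","side","wrist"):
  im=ctrl.get_image(n);cv2.imwrite(f'pics/h_{n}.png',im[:,:,::-1]);p=cam(n);np.save(f'h_{n}T.npy',p['T'])
  print(n,[(round(r['p'],2),np.round(r['extent']).tolist()) for r in ctrl.find_in(n,"stencil")[:5]])
o=ctrl.get_obs();print(o['tool_pos'],o['tool_rot'],o['contact_force'],o['wrist_torque'])
E
```

```text
t: 14.48
tool_pos: [0.5399, -0.2148, 0.2335]
tool_rot: [3.136, -0.178, 0.001]
contact_force: [-0.1, 1.1, -2.0]
opening: 0.0105
grip_force: 78.0
scene [(0.86, [169.0, 166.0, 205.0, 197.0]), (0.76, [116.0, 177.0, 147.0, 205.0]), (0.64, [181.0, 188.0, 206.0, 210.0]), (0.64, [122.0, 210.0, 160.0, 238.0])]
side [(0.58, [280.0, 115.0, 312.0, 137.0]), (0.58, [301.0, 180.0, 331.0, 205.0]), (0.58, [323.0, 151.0, 350.0, 172.0])]
wrist [(0.98, [195.0, 160.0, 315.0, 340.0]), (0.66, [309.0, 194.0, 384.0, 275.0])]
[ 0.5394179  -0.21448915  0.23176232] [-3.13547737  0.1778512   0.00352747] [ 0.86708932 -0.73868049 -1.7014034 ] [-0.01755909 -0.01230713  0.04869532]
```

```bash
cat > fith.py <<'E'
from h import *
im=cv2.imread('pics/h_wrist.png');p=ctrl.camera_params("wrist");p=dict(p);p['T']=np.array(p['tool_from_camera'])
g=cv2.GaussianBlur(im,(0,0),1.2).astype(float);gx=np.gradient(g,axis=1);gy=np.gradient(g,axis=0);t=np.linspace(.02,.98,60)[:,None]
# stencil frame -> tool frame: z flipped (tool z down)
f=lambda x0,L,W,z:[((x0,-W,z),(L,-W,z)),((x0,W,z),(L,W,z)),((L,-W,z),(L,W,z))]
S=f(-.02,.048,.038,.003)+f(.015,.048,.006,.05)
def pts(v,a,b):
    M=(R.from_euler('xyz',[v[5],v[4],v[3]])*R.from_euler('x',np.pi)).as_matrix()
    return ((1-t)*np.array(a)+t*np.array(b))@M.T+v[:3]
def full(w): return np.array([w[0],w[1],.034,w[2],w[3],0.])
def cost(w):
    v=full(w);tot=0
    for a,b in S:
        u=proj(p,pts(v,a,b));d=u[-1]-u[0];n=np.array([-d[1],d[0]])/np.linalg.norm(d);m=u.astype(np.float32)
        G=n[0]*cv2.remap(gx,m[:,:1],m[:,1:],1)+n[1]*cv2.remap(gy,m[:,:1],m[:,1:],1)
        tot+=np.abs(G).reshape(len(t),-1).sum(1).clip(0,60).mean()*np.linalg.norm(d)
    return -tot
for pr in(1e-4,.15):
    r=differential_evolution(cost,[(-.015,.015),(-.01,.01),(-.15,.15),(-pr,pr)],seed=1,tol=1e-8,popsize=20);print(np.round(r.x,4),r.fun)
big=cv2.resize(im,None,fx=3,fy=3,interpolation=1)
for a,b in S:
  u=proj(p,pts(full(r.x),a,b))[[0,-1]]*3+1;cv2.line(big,tuple(u[0].astype(int).tolist()),tuple(u[1].astype(int).tolist()),(0,0,255),1)
cv2.imwrite('pics/h_wc.png',big[420:1020,400:1100])
E
python3 fith.py
```

```text
[-0.0016  0.0008 -0.0001 -0.0001] -13651.127891283222
[-0.0024  0.0008 -0.0002 -0.0618] -14168.542827907178
```

View pics/h_wc.png

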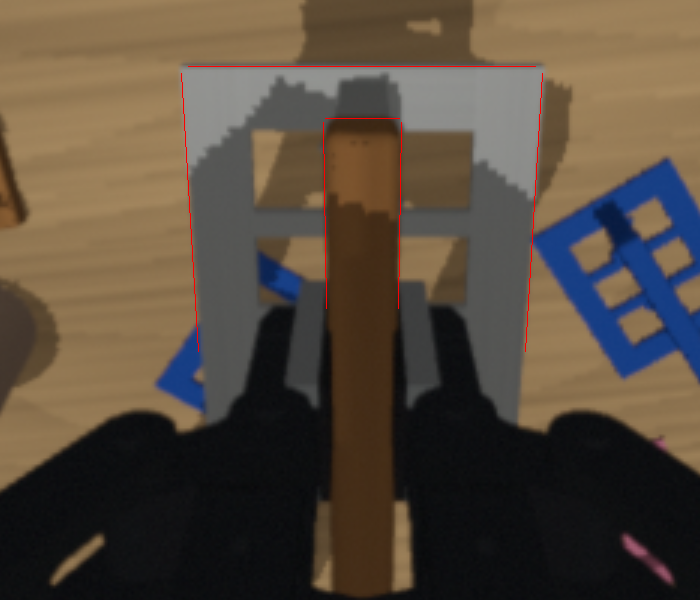

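The stencil hangs square in the grip, with its plate corners at crop (182,67) and (542,67). The fit leaves a possible small pitch, so I check it with the depth left free.

Run:
```python
src=open('fith.py').read().split("for pr in")[0];exec(src)
for zb,pb,rb in((.008,1e-4,1e-4),(.008,.15,1e-4),(.008,.15,.06)):
    full=lambda w:np.array([w[0],w[1],w[4],w[2],w[3],w[5]])
    r=differential_evolution(cost,[(-.015,.015),(-.01,.01),(-.1,.1),(-pb,pb),(.034-zb,.034+zb),(-rb,rb)],seed=1,tol=1e-8,popsize=15);print('x y yaw pitch z roll',np.round(r.x,4),r.fun)
# same from the fixed cameras, world frame, with plate outline + bar
from h import *
Z=.2335-.034
for n in("scene","side"):
    im=cv2.imread(f'pics/h_{n}.png');P=cam(n)
    u=proj(P,[[.54,-.214,Z+.05],[.54-.048,-.214+.005,Z+.05],[.54+.048,-.214-.005,Z+.05]]);print(n,np.round(u,1).tolist())
```

```text
x y yaw pitch z roll [-0.002   0.0008 -0.0001 -0.0001  0.0355 -0.0001] -13925.941751554683
x y yaw pitch z roll [-0.0025  0.0008  0.0001 -0.0615  0.0342 -0.0001] -14180.030257747556
x y yaw pitch z roll [-0.0025  0.0009 -0.0001 -0.0614  0.0344 -0.0013] -14188.81464879239
scene [[185.3, 166.9], [179.0, 157.8], [192.1, 176.5]]
side [[297.6, 115.0], [308.6, 120.3], [286.9, 109.9]]
```

```bash
cat > tilt.py <<'E'
import sys
from h import *
def tilt(pre,c0,yaw0,names=("scene","side")):
    f=lambda L,W,z:[((-L,-W,z),(L,-W,z)),((-L,W,z),(L,W,z)),((L,-W,z),(L,W,z)),((-L,-W,z),(-L,W,z))]
    S=f(.048,.038,.0015)+f(.048,.006,.05)[:2]+f(.048,.006,.038)[:1]
    t=np.linspace(.02,.98,50)[:,None];C=[]
    for n in names:
        g=cv2.GaussianBlur(cv2.imread(f'pics/{pre}_{n}.png'),(0,0),.8).astype(float);C.append((cam(n),np.gradient(g,axis=1),np.gradient(g,axis=0)))
    def cost(w,fixed=None,C=C):
        x,y,z,yaw,pit,rol=w;M=R.from_euler('ZYX',[yaw,pit,rol]).as_matrix();tot=0
        for p,gx,gy in C:
            for a,b in S:
                u=proj(p,((1-t)*np.array(a)+t*np.array(b))@M.T+[x,y,z]);d=u[-1]-u[0];L=np.linalg.norm(d);n=np.array([-d[1],d[0]])/L;m=u.astype(np.float32)
                G=n[0]*cv2.remap(gx,m[:,:1],m[:,1:],1)+n[1]*cv2.remap(gy,m[:,:1],m[:,1:],1)
                tot+=np.abs(G).reshape(len(t),-1).sum(1).clip(0,80).mean()*L
        return -tot
    for cc in [C]+[[c] for c in C]:
        r=differential_evolution(lambda w:cost(w,C=cc),[(c0[0]-.008,c0[0]+.008),(c0[1]-.008,c0[1]+.008),(c0[2]-.008,c0[2]+.008),(yaw0-.05,yaw0+.05),(-.12,.12),(-.06,.06)],seed=1,popsize=15,tol=1e-7)
        print('xyz yaw pitch roll',np.round(r.x,4),round(r.fun))
    for pt in(-.06,-.03,0,.03,.06,.09):
        r=differential_evolution(lambda w:cost([*w[:4],pt,0]),[(c0[0]-.008,c0[0]+.008),(c0[1]-.008,c0[1]+.008),(c0[2]-.008,c0[2]+.008),(yaw0-.03,yaw0+.03)],seed=1,popsize=12,tol=1e-7);print(pt,round(r.fun),np.round(r.x,4))
if __name__=="__main__": tilt('h',[.538,-.2145,.198],-.113)
E
python3 tilt.py
```

```text
xyz yaw pitch roll [ 0.5372 -0.2135  0.1971 -0.0714  0.0358  0.0214] -10654
xyz yaw pitch roll [ 0.5411 -0.2153  0.2014 -0.0911  0.0561  0.0418] -6064
xyz yaw pitch roll [ 0.5431 -0.2179  0.1912 -0.0631 -0.045  -0.0597] -5373
-0.06 -10198 [ 0.5402 -0.2135  0.1943 -0.0929]
-0.03 -10273 [ 0.5388 -0.2133  0.195  -0.0974]
0 -10480 [ 0.5375 -0.2137  0.1963 -0.0934]
0.03 -10613 [ 0.5371 -0.2139  0.197  -0.0881]
0.06 -10503 [ 0.5371 -0.2138  0.1976 -0.0834]
0.09 -10488 [ 0.5323 -0.2125  0.1947 -0.083 ]
```

```bash
cat > goal.py <<'E'
from h import *
def goal(S,yaw,X,pitch,roll=0,n=1):
    """row from present tool pose so that the stencil (at X, pitch in tool) is at S, level, at yaw"""
    o=ctrl.get_obs();A=R.from_rotvec(o['tool_rot'])
    XR=R.from_euler('xyz',[roll,pitch,0])*R.from_euler('x',np.pi)
    T=R.from_euler('z',yaw)*XR.inv();P=np.array(S)-T.apply(X)
    now=o['tool_pos']+A.apply(X);print('stencil now',np.round(now,4),(A*XR).as_euler('ZYX').round(4))
    d=A.inv().apply(P-o['tool_pos']);r=(A.inv()*T).as_rotvec();print('row',np.round(d,4),np.round(r,4),'rows',np.linalg.norm(d)/.0417)
if __name__=="__main__": goal([.5005,.240,.20],-.195,[-.0025,.0008,.0342],-.05)
E
python3 goal.py
```

```text
stencil now [ 0.5368 -0.215   0.1976] [-0.1133  0.0523  0.0009]
row [-0.0892 -0.4479 -0.0019] [-0.0029  0.0523  0.0816] rows 10.95230590181641
```

```bash
python3 -m jog '0 -0.002 -0.01 -0.002 0 0.01 0.01;0 -0.006 -0.03 -0.002 0 0.02 0.02;0 -0.011 -0.055 -0.002 0 0.03 0.03;0 -0.017 -0.085 -0.002 0 0.05 0.04;0 -0.023 -0.115 -0.002 0 0.05 0.05;0 -0.029 -0.145 -0.002 0 0.05 0.06;0 -0.035 -0.175 -0.002 0 0.05 0.08;0 -0.041 -0.205 -0.002 0 0.05 0.08;0 -0.047 -0.235 -0.002 0 0.05 0.08;0 -0.053 -0.265 -0.002 0 0.05 0.08;0 -0.059 -0.295 -0.002 0 0.05 0.08;0 -0.065 -0.325 -0.002 0 0.05 0.08;0 -0.071 -0.355 -0.002 0 0.05 0.08;0 -0.077 -0.385 -0.002 0 0.05 0.08;0 -0.082 -0.41 -0.002 0 0.05 0.08;0 -0.086 -0.43 -0.002 0 0.05 0.08;0 -0.088 -0.442 -0.002 0 0.05 0.08;0 -0.089 -0.448 -0.002 0 0.05 0.08;0 -0.089 -0.448 -0.002 0 0.05 0.08;0 -0.089 -0.448 -0.002 0 0.05 0.08'
python3 - <<'E'
from h import *
for n in("scene","side","wrist"):
  im=ctrl.get_image(n);cv2.imwrite(f'pics/k_{n}.png',im[:,:,::-1])
src=open('fith.py').read().split("for pr in")[0].replace('h_wrist','k_wrist');exec(src)
full=lambda w:np.array([w[0],w[1],w[4],w[2],w[3],w[5]])
r=differential_evolution(cost,[(-.015,.015),(-.01,.01),(-.1,.1),(-.15,.15),(.026,.042),(-.06,.06)],seed=1,tol=1e-8,popsize=15);print('x y yaw pitch z roll',np.round(r.x,4),r.fun)
from goal import goal
goal([.5005,.240,.08],-.195,[-.0025,.0008,.0342],-.05)
from tilt import tilt
tilt('k',[.5005,.240,.2],-.195)
E
```

```text
t: 16.45
tool_pos: [0.5021, 0.24, 0.2352]
tool_rot: [3.123, -0.303, 0.078]
contact_force: [-0.4, -0.4, -1.7]
opening: 0.0103
grip_force: 78.1
x y yaw pitch z roll [ 0.0098  0.0008 -0.0002  0.0508  0.0359  0.0016] -10377.294230454303
stencil now [0.5014 0.2388 0.201 ] [-0.1947  0.      0.0017]
row [-0.0072 -0.0008  0.1208] [-0.0017  0.      0.0002] rows 2.9017896250649975
xyz yaw pitch roll [ 0.5029  0.2383  0.1991 -0.228  -0.0724 -0.0598] -10155
xyz yaw pitch roll [ 0.5083  0.2337  0.2049 -0.145  -0.0219 -0.0116] -5049
xyz yaw pitch roll [ 0.4974  0.2447  0.2079 -0.2222 -0.0955 -0.06  ] -5729
-0.06 -10095 [ 0.5028  0.2407  0.1993 -0.1906]
-0.03 -9982 [ 0.5017  0.241   0.1993 -0.1883]
0 -9635 [ 0.501   0.2413  0.1993 -0.1824]
0.03 -9120 [ 0.4995  0.2416  0.1989 -0.1751]
0.06 -8819 [ 0.4989  0.24    0.1963 -0.2143]
0.09 -8733 [ 0.4952  0.238   0.1996 -0.1656]
```

Run:
```python
from h import *
for nm in('h','k'):
    src=open('fith.py').read().split("for pr in")[0].replace('h_wrist',nm+'_wrist');exec(src)
    S=[((-.02,s*.038,.003),(.048,s*.038,.003)) for s in(1,-1)]+[((.015,s*.006,.05),(.048,s*.006,.05)) for s in(1,-1)]
    S+=[((.048,-.038,0),(.048,.038,0)),((.048,-.006,.05),(.048,.006,.05)),((.048,-.006,.038),(.048,.006,.038)),((.048,.006,.038),(.048,.006,.05)),((.048,-.006,.038),(.048,-.006,.05))]
    full=lambda w:np.array([w[0],w[1],w[4],w[2],w[3],w[5]])
    for pb in(1e-4,.12):
        r=differential_evolution(cost,[(-.01,.006),(-.01,.01),(-.05,.05),(-pb,pb),(.028,.042),(-.03,.03)],seed=1,tol=1e-8,popsize=15);print(nm,'x y yaw pitch z roll',np.round(r.x,4),r.fun)
```

```text
Still running in the background as job /tmp/bash_jobs.1000/b45ad96fbd87 (pid 997). You'll get a notice when it ends.
```

```bash
cat /tmp/bash_jobs.1000/b45ad96fbd87/std*; kill -- -$(cat /tmp/bash_jobs.1000/b45ad96fbd87/pid)
timeout 150 python3 -u - <<'E'
from h import *
for nm in('h','k'):
    src=open('fith.py').read().split("for pr in")[0].replace('h_wrist',nm+'_wrist');exec(src)
    t=np.linspace(.02,.98,30)[:,None]
    S=[((-.02,s*.038,.003),(.048,s*.038,.003)) for s in(1,-1)]+[((.015,s*.006,.05),(.048,s*.006,.05)) for s in(1,-1)]
    S+=[((.048,-.038,0),(.048,.038,0)),((.048,-.006,.05),(.048,.006,.05)),((.048,-.006,.038),(.048,.006,.038))]
    full=lambda w:np.array([w[0],w[1],w[3],0,w[2],0])
    for pb in(1e-4,.1):
        r=differential_evolution(cost,[(-.008,.006),(-.002,.004),(-pb,pb),(.03,.04)],seed=1,maxiter=40,popsize=10,polish=False);print(nm,'x y pitch z',np.round(r.x,4),r.fun)
E
```

```text
h x y pitch z [-0.0026  0.0008  0.      0.0353] -14107.084134424571
h x y pitch z [-0.0027  0.0008 -0.018   0.0351] -14335.733967002267
k x y pitch z [-0.0026  0.0008  0.0001  0.0353] -10574.177697893274
k x y pitch z [-0.0028  0.0009 -0.0159  0.0353] -10808.352230372651
```

```bash
cat > goal2.py <<'E'
import sys
from h import *
def avg(n=10):
    P=[];Q=[]
    for _ in range(n):
        ctrl.get_image("side");o=ctrl.get_obs();P.append(o['tool_pos']);Q.append(R.from_rotvec(o['tool_rot']))
    print('sd',np.std(P,0).round(4));return np.mean(P,0),R.concatenate(Q).mean()
X=np.array([-.0027,.0008,.0348]);XR=R.from_euler('xyz',[0,-.016,0])*R.from_euler('x',np.pi)
P,A=avg();S=np.array([.5005,.240,float(sys.argv[1])])
print('stencil now',(P+A.apply(X)).round(4),(A*XR).as_euler('ZYX').round(4),'tool z',P[2].round(4))
T=R.from_euler('z',-.195)*XR.inv();print('row',A.inv().apply(S-T.apply(X)-P).round(4),(A.inv()*T).as_rotvec().round(4),ctrl.get_obs()['t'])
E
python3 goal2.py .08
```

```text
sd [0.0001 0.0003 0.    ]
stencil now [0.5012 0.2394 0.2004] [-0.194 -0.034  0.002] tool z 0.2353
row [-0.0057 -0.0002  0.1204] [-0.002 -0.034  0.001] 17.1
```

```bash
python3 -m jog '0 -0.001 0 0.01 0 -0.01 0;0 -0.003 0 0.03 0 -0.02 0;0 -0.005 0 0.05 -0.002 -0.034 0.001;0 -0.0057 0 0.07 -0.002 -0.034 0.001;0 -0.0057 0 0.09 -0.002 -0.034 0.001;0 -0.0057 0 0.105 -0.002 -0.034 0.001;0 -0.0057 0 0.115 -0.002 -0.034 0.001;0 -0.0057 0 0.12 -0.002 -0.034 0.001;0 -0.0057 0 0.12 -0.002 -0.034 0.001;0 -0.0057 0 0.12 -0.002 -0.034 0.001'
python3 goal2.py .04
python3 - <<'E'
from h import *
i=ctrl.get_image("wrist");cv2.imwrite('pics/m_wrist.png',i[:,:,::-1]);p=cam("wrist");im=cv2.imread('pics/m_wrist.png')
# far half of jig visible beyond the stencil
s=[((.05,s*.058,.012),(.128,s*.058,.012)) for s in(1,-1)]+[((.128,-.058,.012),(.128,.058,.012))]+[((.0,s*.05,.02),(.07,s*.05,.02)) for s in(1,-1)]+[((.07,-.05,.02),(.07,-.016,.02))]
print(edgefit(im,p,s,[.5005,.24,-.195],(.006,.006,.04)))
c,s_=np.cos(-.195),np.sin(-.195);M=np.array([[c,-s_,0],[s_,c,0],[0,0,1]])
big=cv2.resize(im,None,fx=2,fy=2,interpolation=1)
for a,b in s:
  u=proj(p,np.array([a,b])@M.T+[.5005,.240,0])*2+.5
  cv2.line(big,tuple(u[0].astype(int).tolist()),tuple(u[1].astype(int).tolist()),(0,0,255),1)
cv2.imwrite('pics/mc.png',big[0:600,150:850])
E
```

```text
t: 17.93
tool_pos: [0.5027, 0.2407, 0.1153]
tool_rot: [3.125, -0.305, 0.025]
contact_force: [0.6, -0.4, -1.6]
opening: 0.0102
grip_force: 78.1
sd [0.0003 0.0001 0.0004]
stencil now [0.5008 0.2405 0.0812] [-0.1942 -0.0013  0.0008] tool z 0.1161
row [-0.0009  0.0005  0.0412] [-0.0008 -0.0013  0.0008] 18.4333
(array([ 0.50025797,  0.24256312, -0.19170856]), np.float64(-6613.252671262728))
```

View pics/mc.png

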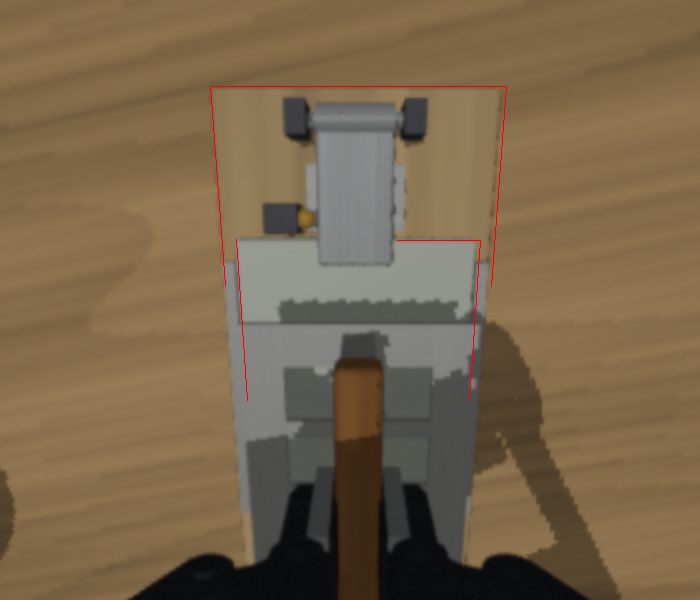

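The far clip is flat and shut at crop (355,185). The stencil plate, with its far edge at row 323, is centred on the tile to about 1 mm. The tile sits roughly 1 mm to the left, so I shift slightly while descending.

```bash
python3 -m jog '0 -0.0009 -0.0008 0.006 0 0 0;0 -0.0009 -0.0008 0.014 0 -0.001 0;0 -0.0009 -0.0008 0.022 0 -0.001 0;0 -0.0009 -0.0008 0.03 0 -0.001 0;0 -0.0009 -0.0008 0.036 0 -0.001 0;0 -0.0009 -0.0008 0.041 0 -0.001 0;0 -0.0009 -0.0008 0.044 0 -0.001 0;0 -0.0009 -0.0008 0.046 0 -0.001 0;0 -0.0009 -0.0008 0.046 0 -0.001 0;0 -0.0009 -0.0008 0.046 0 -0.001 0'
python3 goal2.py .0305
timeout 100 python3 - <<'E'
from h import *
i=ctrl.get_image("wrist");cv2.imwrite('pics/n_wrist.png',i[:,:,::-1]);p=cam("wrist");im=cv2.imread('pics/n_wrist.png')
s=[((.05,s*.058,.012),(.128,s*.058,.012)) for s in(1,-1)]+[((.128,-.058,.012),(.128,.058,.012))]+[((.05,s*.05,.02),(.07,s*.05,.02)) for s in(1,-1)]+[((.07,-.05,.02),(.07,-.016,.02))]
print(edgefit(im,p,s,[.5005,.241,-.195],(.006,.006,.04)))
E
```

```text
t: 19.32
tool_pos: [0.5027, 0.2415, 0.0694]
tool_rot: [3.125, -0.305, 0.024]
contact_force: [-0.6, 0.9, -1.6]
opening: 0.0102
grip_force: 78.1
sd [0.0001 0.     0.0002]
stencil now [0.5004 0.2411 0.0347] [-0.1942  0.0005  0.0003] tool z 0.0695
row [0.0002 0.0011 0.0042] [-0.0004  0.0005  0.0008] 19.8167
(array([ 0.50046811,  0.24215571, -0.18522479]), np.float64(-6006.389569645868))
```

```bash
python3 -m jog '0 0 0 0.002 0 0 0;0 0 0 0.0035 0 0 0;0 0 0 0.004 0 0 0;0 0 0 0.004 0 0 0;0 0 0 0.004 0 0 0;0 0 0 0.004 0 0 0'
python3 goal2.py .0305
timeout 60 python3 - <<'E'
from h import *
ctrl.get_image("side");ctrl.get_image("scene")
for c in("side","scene"):
  for n in("clip_near","clip_near_press","clip_far_press"):
    print(c,n,[(round(r['p'],2),np.round(r['xy']).tolist()) for r in ctrl.tip_of(c,n)[:2]])
for n,x in(("near",-.086),("far",.086)):
  q=np.array([.5005+x*np.cos(.195),.241-x*np.sin(.195),.028]);print(n,proj(cam("side"),q).round(),proj(cam("scene"),q).round())
# side edge profile of near clip: brightness before/after
a=cv2.imread('pics/side.png');b=ctrl.get_image("side")[:,:,::-1];cv2.imwrite('pics/fin.png',b)
print(np.round(np.abs(a.astype(int)-b).sum(2)[240:272:2,228:258:2]).tolist())
E
```

```text
t: 20.37
tool_pos: [0.5026, 0.2414, 0.0652]
tool_rot: [3.125, -0.304, 0.023]
contact_force: [-0.4, 0.5, -1.2]
opening: 0.01
grip_force: 78.1
sd [0. 0. 0.]
stencil now [0.5003 0.2411 0.0304] [-1.942e-01  1.000e-03  1.000e-04] tool z 0.0652
row [ 0.0004  0.001  -0.0001] [-0.0001  0.001   0.0008] 20.8667Traceback (most recent call last):
  File "<stdin>", line 5, in <module>
ValueError: it knows: bowl, clip_far_press, clip_near_press, cup, jar, jig, mould, mug, rack, stencil, tile, tile_top, vase
```

```bash
python3 -c "
from station import ctrl
print(ctrl.finish_job())"
```

```text
the job is handed in; nothing more can be done
None
```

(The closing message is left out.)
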